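# Index a rotary table to its next notch

### The job

Index the small rotary table by one notch: with a fingertip press the black spring plunger on its arm down, keep it down while you swing the arm out of its notch towards the neighbouring notch that the green disc marks (not the white one), and let the plunger spring fully up so that its pin locks there. Only push with the fingers, grip nothing; the round test blocks riding on the table stay in their nests and the other things on the bench stay where they are. Finish with the hand clear of everything.

Things in the scene. Friction and masses are not known exactly. Their poses are not given: they have to be found in the camera images.
- index_base: Fixed base of the rotary table: blue round foot 244 mm across, 12 mm thick, pedestal, and a steel index ring (180 mm across, 40 to 50 mm above the bench) with 8 open notches in its outer edge, 45 degrees apart, 13 mm wide. Origin: on the turning axis at bench level, z up. Position and yaw vary; at the start the arm points along its -x axis.
- turntable (a joint): Angle of the steel table (156 mm across, carries the arm) in rad: about 0 at the start, grows counter-clockwise seen from above. Notches lie at multiples of pi/4; the marked one is at +0.785 or -0.785. Slight friction (1 N at the plunger, plus 1 N while the pin rubs on the ring), no coasting. Locked with 0.03 rad of play either way while the pin is in a notch.
- plunger (a joint): Downward travel of the spring plunger in m: 0 fully up (pin locked), 0.014 fully down; spring 1.5 N at the top, 5 N at the bottom. The pin (8 mm thick, rounded top) is clear of its notch from 0.009 on. Let go between notches, the plunger stays at about 0.009, its pin riding under the ring, and springs up to 0 by itself when pushed on to a notch.
- plunger_cap (a point): Centre of the top of the plunger's black cap (32 mm across) on the arm, 100 mm from the turning axis; 88 mm above the bench when up, 74 when down. On both sides, 30 mm away along the turning direction, a steel guard hoop fixed to the arm (8 mm bar, 32 mm long radially, top 102 mm above the bench) leaves a 52 mm gap for closed fingertips. Push the arm round by a hoop or by friction on the cap.
- red_mark (a point): Red index mark on the arm, reckoned on the arm's centre line 112 mm from the turning axis and 62 mm above the bench. When the pin is in the notch beside a disc, this point stands straight above that disc.
- table_center (a point): Centre of the table's top face, on the turning axis, 62 mm above the bench.
- green_disc: Green disc, 19 mm across, 3 mm thick, fixed on the blue foot 112 mm from the turning axis, beside the notch to go to: the first one to the left or to the right of the arm. Origin: centre of its underside.
- white_disc: White disc of the same size, fixed beside the neighbouring notch on the other side, where the table must not be left.
- block_a: Round steel test block, 48 mm across, 9 mm high, lying loose on the table between three brass dowels (6 mm high), 52 mm from the axis; it rides along, leave it there. Origin: centre of its underside.
- block_b: Round steel test block, 48 mm across, 9 mm high, lying loose on the table between three brass dowels (6 mm high), 52 mm from the axis; it rides along, leave it there. Origin: centre of its underside.
- block_c: Round steel test block, 48 mm across, 9 mm high, lying loose on the table between three brass dowels (6 mm high), 52 mm from the axis; it rides along, leave it there. Origin: centre of its underside.
- v_block_2: Steel V-block, 38 x 40 mm, 35 mm high, loose on the bench; leave it alone. Origin: centre of its underside.
- grease_tin: Green and silver tin, 67 mm across, 29 mm high, loose on the bench; leave it alone. Origin: centre of its underside.
- brush: Brush with red handle, 167 mm long, lying flat, loose on the bench; leave it alone. Origin: centre of its underside.
- ref_block_2: Round steel block, 56 mm across, 16 mm high, loose on the bench; leave it alone. Origin: centre of its underside.
- hex_key_1: Black hex key, 77 mm long, lying flat, loose on the bench; leave it alone. Origin: centre of its underside.
There are look-alikes about, which are no part of the job. Leave any purple look-alike of the block_c alone. Leave any orange look-alike of the block_a alone.

How it is judged:
By the outcome, as a careful person would: the job done as asked, in the order asked, and still so for the second after the job is handed in, with the robot touching nothing.
It also fails if it takes over 45 s, if anything falls off the work surface, if the arm or the gripper's body presses on something with over 40 N, if the wrist force passes 120 N, or if a joint passes its speed limit or range.

### The arm

A 6-joint arm with a two-finger parallel gripper is mounted at the origin on a cart in front of the work surface, level with it; the furniture and walls round the work are solid. World frame = base frame: x ahead of the robot, y to its left, z up, the work surface at z = 0. Lengths are in m, angles in rad, forces in N, time in s.
With the tool pointing down it reaches from about 0.35 to 1 m from the base axis. Payload 7.1 kg.
Tool frame: the origin (TCP) lies between the finger pads; the fingertips stand 22 mm ahead of it and the grasp point (between the pads) lies 3 mm ahead of it; z points along the fingers, y is the line along which they close (so a half turn about z gives the same grasp; the last joint's range is limited). The gripper opens to 85 mm and grips with 20 to 120 N. Pads are 22 mm wide; open, the fingers measure 114 mm over their backs; the gripper's body (76 mm by 85 mm) begins 54 mm behind the grasp point. The pads swing forward as they close: fully open they stand 13 mm farther back than shut.
Start: joints at [1.244, 0.423, 1.63, -0, 1.089, -0.019], TCP at [0.189, 0.596, 0.253] pointing down, gripper open.
Joint ranges: [-3, 3], [-0.9, 2.11], [0.09, 2.58], [-1.31, 4.45], [0.11, 2.69], [-2.54, 2.54]. Speed limits (rad/s): [2.39, 2.39, 3.01, 3.14, 3.14, 3.14].

### API

Orientations are given as a rotation vector (axis times angle).
In Python, from rig import manip gives the robot as it stands. The module is installed in compiled form; this text tells all that it offers. Calls block until the motion is done:
- manip.move_to(position, orientation): joint-space move of the TCP to a pose.
- manip.servo_line(position, orientation=None, rate=0.15): straight line of the TCP; orientation=None keeps the orientation; rate is the mean speed in m/s.
- manip.set_joints(angles): joint-space move.
- manip.command_gripper(opening, f_grip=None): finger opening in m; f_grip is the grip in N (None keeps the last); returns when the fingers have stopped.
- manip.hold(seconds).
- manip.solve_ik(position, orientation): joint angles nearest the present ones, or None.
- manip.camera(name): name is "scene" or "top" or "wrist"; returns a dict with "image" (384x512x3 uint8, red, green, blue), "fx", "fy", "cx", "cy" (pixels), "cam_to_world" (4x4, takes a point from camera to world coordinates); the wrist camera has in their place "mount" (4x4, takes a point from camera to tool coordinates, whose origin is the TCP and whose axes are the flange's). Camera axes: x right, y down, z forward; pixel columns grow to the right and rows downward; lengths in m; the calibration is good to about 2 mm. A picture is of the moment at which its call begins: read the wrist's pose just before it. There is no depth.
A pose or a line that the arm cannot do raises manip.IKError and nothing moves.
- manip.sign_off(): hands the job in; it is judged then, once.
Readings, each from a call of its own:
- manip.get_time(): time.
- manip.get_joint_positions(): joint angles.
- manip.get_joint_vel(): joint speeds.
- manip.get_tau(): joint torques, N m.
- manip.get_position(): TCP position.
- manip.get_ee_rot(): TCP orientation.
- manip.get_contact_force(): force on the tool from outside, world axes, zero at the start.
- manip.get_torque(): the same for the moment, N m.
- manip.get_width(): finger opening in m.
- manip.get_grip_force(): force on a finger pad.
Only numpy, scipy, OpenCV 4.12 (cv2) and the standard library are available. Lean on these libraries where they do the work, as an engineer would, in place of code of your own. Each camera call takes 0.05 s, during which the arm holds its last target. There are 200 camera calls.

## Working session

There is one attempt and no reset: what is moved stays moved. The work goes in short steps, each a Python script; the robot and the scene stay as the last script left them, time stands still between calls to the robot, and variables do not carry over. Pictures are saved under pics/ and viewed, at most 10 in all, crops included, and the job is handed in when it is done.

```bash
mkdir -p pics
python3 - <<'E'
from rig import manip
import cv2,numpy as np
ims={}
for n in("scene","top"):
    c=manip.camera(n); ims[n]=c
    cv2.imwrite(f"pics/{n}0.png",c["image"][:,:,::-1])
    np.savez(n+".npz",**c)
    print(n,c["fx"],c["fy"],c["cx"],c["cy"],np.round(c["cam_to_world"],4).tolist())
cv2.imwrite("pics/both.png",cv2.resize(ims["top"]["image"][:,:,::-1],(800,600),interpolation=cv2.INTER_CUBIC))
print(manip.get_ee_rot(),manip.get_time())
E
```

```text
scene 424.47365038292213 424.47365038292213 252.81082758707532 185.90218007415052 [[0.8953, -0.2534, 0.3665, 0.101], [-0.4455, -0.5063, 0.7384, -0.7229], [-0.0016, -0.8243, -0.5661, 0.7029], [0.0, 0.0, 0.0, 1.0]]
top 377.874596331117 377.874596331117 254.99750058510088 193.2437012938555 [[-0.0296, -0.9854, 0.1679, 0.3187], [-0.9995, 0.027, -0.0178, 0.1094], [0.013, -0.1684, -0.9856, 1.0646], [0.0, 0.0, 0.0, 1.0]]
[-4.81571633e-01 -3.10419877e+00  2.21452660e-03] 0.1
```

View pics/both.png

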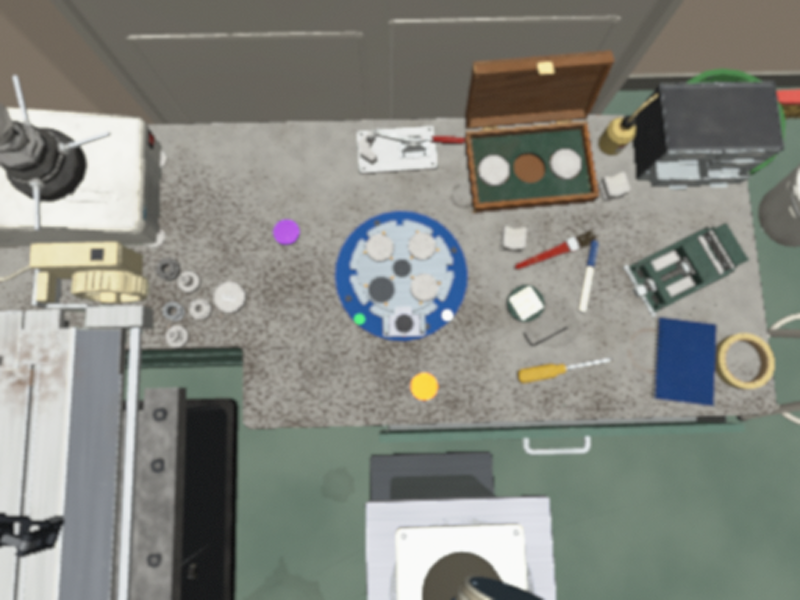

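View pics/scene0.png

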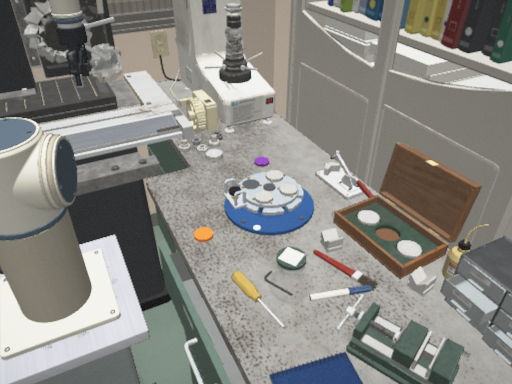

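Both views show the table with its arm pointing at the robot. Top view (800 px): cap at (403,323), green disc at (359,319), white disc at (447,315). Things that could be taken for the cap are the dark hub at (402,268) and the dark round at (382,290). The purple (286,232) and orange (424,386) look-alikes lie off the table. Next is a close crop.

```bash
cat > h.py <<'E'
import numpy as np
def pix(c,p):
    T=c["cam_to_world"]; q=np.linalg.inv(T)@np.append(p,1); return np.array([c["fx"]*q[0]/q[2]+c["cx"],c["fy"]*q[1]/q[2]+c["cy"]])
def ray(c,u,v,z):
    T=c["cam_to_world"]; d=T[:3,:3]@np.array([(u-c["cx"])/c["fx"],(v-c["cy"])/c["fy"],1]); o=T[:3,3]; return o+d*(z-o[2])/d[2]
E
python3 - <<'E'
import numpy as np,cv2
from h import *
c=np.load("top.npz"); im=c["image"]
x0,y0,k=205,128,8
cv2.imwrite("pics/crop1.png",cv2.resize(im[y0:y0+75,x0:x0+100,::-1],None,fx=k,fy=k,interpolation=cv2.INTER_CUBIC))
s=cv2.cvtColor(im,cv2.COLOR_RGB2HSV)
m=cv2.inRange(s,(100,120,60),(120,255,255)); 
m2=np.zeros_like(m);m2[125:225,205:310]=m[125:225,205:310]
h=cv2.convexHull(cv2.findNonZero(m2)); e=cv2.fitEllipse(h); print("foot ell",e, ray(c,*e[0],0.012))
P=np.array([ray(c,*p[0],0.012)[:2] for p in h]); ctr,r=cv2.minEnclosingCircle(P.astype(np.float32)); print(ctr,r)
g=cv2.inRange(s,(60,130,100),(85,255,255)); M=cv2.moments(g[190:215,215:245],True); u,v=215+M['m10']/M['m00'],190+M['m01']/M['m00'];print(u,v,ray(c,u,v,.015))
c2=np.load("scene.npz"); 
cv2.imwrite("pics/crop2.png",cv2.resize(c2["image"][160:240,215:322,::-1],None,fx=7,fy=7,interpolation=cv2.INTER_CUBIC))
E
```

```text
foot ell ((256.37896728515625, 176.24417114257812), (81.9208755493164, 83.37042236328125), 98.24156951904297) [0.54703125 0.0850147  0.012     ]
(0.5494550466537476, 0.08495578169822693) 0.11982005834579468
229.73809523809524 203.78571428571428 [0.46950825 0.16210465 0.015     ]
```

View pics/crop1.png

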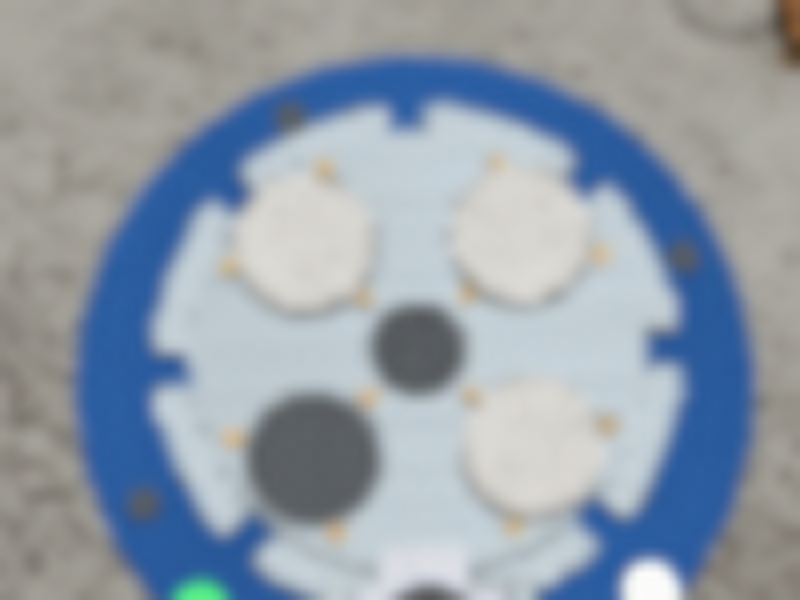

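View pics/crop2.png

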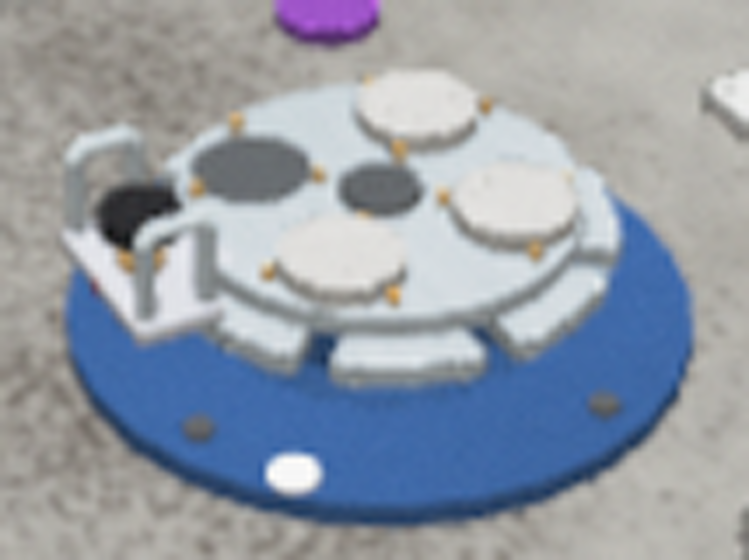

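The crops show the white disc at crop1 (651,590), the green disc at (201,600), and the hub at (418,349). The large dark round at (312,458) is an empty nest painted on the table. The black cap sits between two guard hoops (crop2 (137,215)).

Run:
```python
import numpy as np,cv2
from h import *
c=np.load("top.npz"); im=c["image"]
f=lambda u,v:(205+(u+.5)/8-.5,128+(v+.5)/8-.5)
print("hub",ray(c,*f(418,349),.063))
g=im.max(2)
def cen(m,x0,y0,x1,y1):
    M=cv2.moments(m[y0:y1,x0:x1].astype(np.uint8),True);return x0+M['m10']/M['m00'],y0+M['m01']/M['m00'],M['m00']
u,v,a=cen(g<90,248,196,268,218);print("cap",u,v,a,ray(c,u,v,.088))
u,v,a=cen((im.min(2)>200),278,194,294,210);print("white",u,v,a,ray(c,u,v,.015))
cv2.imwrite("pics/crop3.png",cv2.resize(im[190:222,236:280,::-1],None,fx=16,fy=16,interpolation=cv2.INTER_CUBIC))
```

```text
hub [0.54997355 0.08459407 0.063     ]
cap 258.1818181818182 206.5818181818182 55.0 [0.44960763 0.0845152  0.088     ]
white 286.0 201.5 34.0 [0.47161495 0.0040372  0.015     ]
```

View pics/crop3.png

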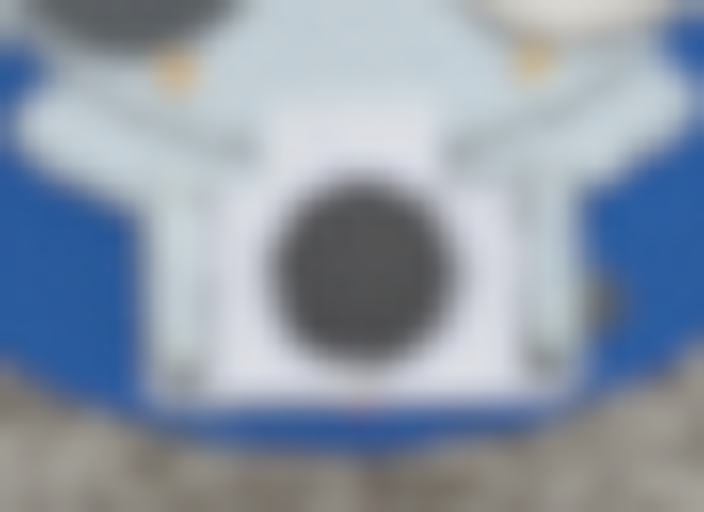

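The cap is at (0.4496, 0.0845) and the axis at (0.550, 0.0846), so the radius is 100 mm as expected. Both discs lie at a radius of 112 mm, at 136° (green) and 226° (white). The swing to green is therefore clockwise, from about 180.5° to 135.5°. Next I close the fingers, hover over the cap, and descend until contact.

```bash
cat >> h.py <<'E'
from rig import manip
C=np.array([.550,.0847]); TH0=np.radians(180.6)
def pose(ahead, z, r=.100, psi=None, q=None):
    """ahead: clockwise tip angle from start (rad); tip height z; tool y radial"""
    th=TH0-ahead; ps=(th if q is None else TH0-q)-np.pi; f=(ps+np.pi/2)/2
    return np.array([C[0]+r*np.cos(th),C[1]+r*np.sin(th),z+.022]), np.pi*np.array([np.cos(f),np.sin(f),0])
def st(tag=""):
    p=manip.get_position(); d=p[:2]-C
    print(tag,"t%.1f"%manip.get_time(),"ang%.3f r%.4f tipz%.4f"%(TH0-np.arctan2(d[1],d[0])%(2*np.pi),np.hypot(*d),p[2]-.022),"F",np.round(manip.get_contact_force(),1))
E
python3 - <<'E'
from h import *
import cv2
for a in (0,.4,.95):
    print(manip.solve_ik(*pose(a,.08)))
manip.command_gripper(0)
manip.move_to(*pose(0,.2)); st()
c=manip.camera("wrist"); cv2.imwrite("pics/w0.png",c["image"][:,:,::-1])
manip.servo_line(*pose(0,.11)); st("above")
z=.094
while z>.083:
    manip.servo_line(*pose(0,z),rate=.05); st(z)
    if abs(manip.get_contact_force()[2])>1.2: break
    z-=.002
E
```

```text
[ 1.57793315e-01  4.41448649e-01  2.08399019e+00 -1.33226763e-15
  6.16153813e-01  1.47321340e-01]
[ 2.36858040e-01  4.57505676e-01  2.05014746e+00 -1.33226763e-15
  6.33939514e-01  6.26386065e-01]
[ 3.02015520e-01  5.03115312e-01  1.95418843e+00 -4.44089210e-16
  6.84288907e-01  1.24154354e+00]
 t2.9 ang0.006 r0.0998 tipz0.2001 F [-0.2 -0.1 -1.4]
above t3.7 ang0.002 r0.0996 tipz0.1104 F [ 0.  -0.   0.5]
0.094 t4.2 ang-0.000 r0.1002 tipz0.0938 F [-0.8  0.3 -0.2]
0.092 t4.5 ang-0.000 r0.1000 tipz0.0920 F [ 0.7 -0.3  0.5]
0.09 t4.7 ang-0.000 r0.1000 tipz0.0899 F [ 0.2 -0.3 -0.2]
0.088 t5.0 ang0.000 r0.0999 tipz0.0880 F [ 0.2 -0.3  1.5]
```

View pics/w0.png

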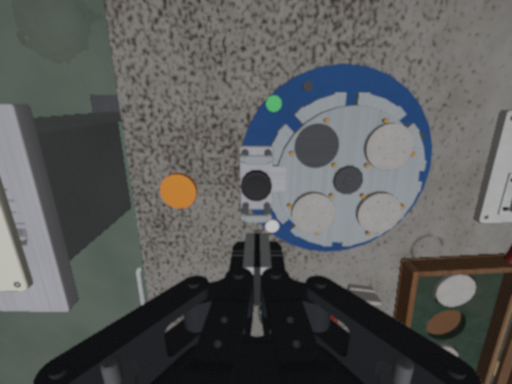

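The wrist view shows the closed fingers with their closing line radial to the table, the cap at (256,185), and the green disc at (274,103). Contact came at tip height 0.088, as expected. Now I press the plunger down.

Run:
```python
from h import *
for z in (.084,.079,.0755,.074,.0735):
    manip.servo_line(*pose(0,z),rate=.05); st(z)
F=[]
for i in range(6): manip.hold(.03); F.append(manip.get_contact_force())
print(np.mean(F,0))
```

```text
0.084 t5.2 ang0.000 r0.0999 tipz0.0839 F [ 0.2 -0.2  1.4]
0.079 t5.5 ang0.000 r0.0998 tipz0.0789 F [0.3 0.8 2.7]
0.0755 t5.7 ang0.000 r0.0999 tipz0.0754 F [ 0.6 -0.7  4.1]
0.074 t6.0 ang0.000 r0.0998 tipz0.0741 F [0.4 0.4 5.5]
0.0735 t6.2 ang0.000 r0.0999 tipz0.0739 F [-0.6 -0.6  8.8]
[-0.35996829 -0.04094098  9.25583255]
```

Run:
```python
from h import *
import cv2
for a in np.arange(.05,.701,.05):
    manip.servo_line(*pose(a,.0737),rate=.04)
    if round(a*20)%3==0: st("%.2f"%a)
c=manip.camera("top"); cv2.imwrite("pics/t1.png",cv2.resize(c["image"][120:230,200:320,::-1],None,fx=5,fy=5,interpolation=cv2.INTER_CUBIC))
np.savez("top1.npz",**c)
```

```text
0.15 t7.2 ang0.152 r0.1001 tipz0.0739 F [-0.7  2.   7.8]
0.30 t8.1 ang0.301 r0.1003 tipz0.0739 F [-0.8 -0.2  8.7]
0.45 t8.9 ang0.451 r0.1004 tipz0.0739 F [-3.3  1.7  8.7]
0.60 t9.7 ang0.600 r0.1005 tipz0.0739 F [-2.5  2.3  7.8]
```

View pics/t1.png

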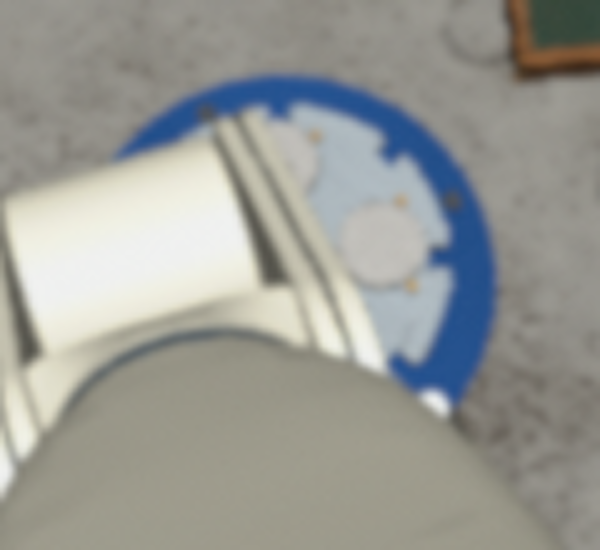

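The arm hides the plunger, but one block is visible at (383,243) in this crop, up from its first place at crop1 (522,237). Its turn gives the table angle.

Run:
```python
from h import *
c=np.load("top1.npz")
a=[]
for u,v in ((205+522.5/8-.5,128+237.5/8-.5),(200+383.5/5-.5,120+243.5/5-.5)):
    p=ray(c,u,v,.071); d=p[:2]-C; a.append(np.arctan2(d[1],d[0])); print(p,np.hypot(*d),a[-1])
print("cw turn",a[0]-a[1])
```

```text
[0.5860977  0.04834266 0.071     ] 0.05123378001276005 -0.78898163781351
[0.5549986  0.03219853 0.071     ] 0.052738889829432055 -1.4758737163776896
cw turn 0.6868920785641796
```

Friction carried the arm along: 0.69 rad turned, just short of the notch. Next I let the plunger up so it rides under the ring, then push the hoop gently until the pin locks.

Run:
```python
from h import *
manip.servo_line(*pose(.70,.0925),rate=.05); st("up")
manip.servo_line(*pose(.80,.0925,q=.70),rate=.05)
def ft():
    th=TH0-a; t=np.array([np.sin(th),-np.cos(th)])
    F=[]
    for i in range(3): manip.hold(.02); F.append(manip.get_contact_force())
    return -np.mean(F,0)[:2]@t, np.mean(F,0)[2]
a=.80; n=0
while a<.995:
    a+=.006
    manip.servo_line(*pose(a,.0925,r=.101,q=max(.70,a-.15)),rate=.02)
    f,fz=ft(); n+=1
    print("%.3f %.1f %.1f"%(a,f,fz),end=" | ")
    if f>7: break
print(); st("end")
```

```text
up t10.8 ang0.699 r0.1000 tipz0.0926 F [-0.6  1.2 -0.5]
0.806 -0.1 -0.1 | 0.812 0.2 -0.2 | 0.818 -0.3 0.1 | 0.824 0.5 0.2 | 0.830 0.1 -0.1 | 0.836 -0.1 -0.1 | 0.842 -0.6 -0.2 | 0.848 -0.3 0.1 | 0.854 -0.4 0.3 | 0.860 0.0 -0.1 | 0.866 -0.2 -0.1 | 0.872 0.9 0.0 | 0.878 0.1 0.4 | 0.884 0.4 -0.1 | 0.890 0.3 -0.1 | 0.896 0.0 0.0 | 0.902 -0.4 -0.0 | 0.908 0.1 0.1 | 0.914 0.8 0.2 | 0.920 1.0 0.0 | 0.926 0.4 0.2 | 0.932 0.4 0.4 | 0.938 0.7 -0.1 | 0.944 0.9 -0.1 | 0.950 0.3 -0.3 | 0.956 0.5 -0.9 | 0.962 0.6 -0.2 | 0.968 2.1 0.7 | 0.974 4.5 2.4 | 0.980 6.0 3.5 | 0.986 7.7 5.3 | 
end t20.5 ang0.972 r0.1012 tipz0.0923 F [-6.3 -4.9  5.5]
```

The force rises stiffly at tip angle 0.967, which is arm 0.785 plus 0.03 of play, so the pin has locked. I back off to the middle of the gap, rise, and look.

Run:
```python
from h import *
import cv2
manip.servo_line(*pose(.82,.094,q=.80),rate=.06); st("mid")
manip.servo_line(*pose(.82,.20,q=.80),rate=.12); st("up")
p=manip.get_position(); 
manip.move_to([.35,.38,.28],pose(.82,.2,q=.4)[1]); st("clear")
out=[]
for n,(x,y,w,h) in {"top":(200,128,105,100),"scene":(215,150,105,100)}.items():
    c=manip.camera(n); np.savez(n+"2.npz",**c)
    out.append(cv2.resize(c["image"][y:y+h,x:x+w,::-1],(399,380),interpolation=cv2.INTER_CUBIC))
cv2.imwrite("pics/fin.png",np.hstack(out))
```

```text
mid t20.9 ang0.826 r0.0997 tipz0.0942 F [0.6 0.6 0.1]
up t21.9 ang0.816 r0.1002 tipz0.1993 F [-0.8 -0.8 -1.1]
clear t23.0 ang0.985 r0.3559 tipz0.2574 F [ 0.3 -0.5  0.3]
```

View pics/fin.png

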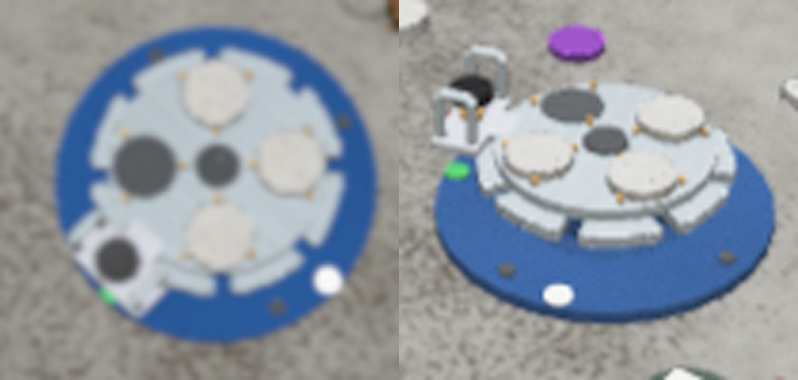

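In the final crops the cap is at top (118,260) and scene (471,93), and the arm stands over the green disc. All three blocks sit in their nests. I check the cap's height and angle with both cameras, using dark-pixel centroids.

Run:
```python
from h import *
import cv2
t=np.load("top2.npz"); s=np.load("scene2.npz")
def cen(im,u,v,th,r=7):
    g=im.max(2); x,y=int(u)-r,int(v)-r
    m=(g[y:y+2*r,x:x+2*r]<th).astype(np.uint8); M=cv2.moments(m,True); return x+M['m10']/M['m00'],y+M['m01']/M['m00'],M['m00']
ut=cen(t["image"],231,196,95); us=cen(s["image"],215+72/3.8,150+93/3.8,60); print(ut,us)
for z in (.088,.079,.074):
    p=ray(t,*ut[:2],z); d=p[:2]-C
    print(z,p,"r",np.hypot(*d),"cw",TH0-np.arctan2(d[1],d[0]),"pred scene",pix(s,p))
t0=np.load("top.npz"); s0=np.load("scene.npz")
u0=cen(s0["image"],215+137/7,160+212/7,60); print("before: scene",u0,"pred",pix(s0,np.array([.4496,.0845,.088])))
# disc direction
g=cv2.inRange(cv2.cvtColor(s["image"],cv2.COLOR_RGB2HSV),(50,110,80),(85,255,255))
```

```text
(230.36764705882354, 196.2058823529412, 68.0) (235.0, 172.97058823529412, 34.0)
0.088 [0.4789945  0.15642573 0.088     ] r 0.10092750449315252 cw 0.8009161858921843 pred scene [233.24010816 173.16726538]
0.079 [0.48047178 0.15685928 0.079     ] r 0.10020546218526925 cw 0.8144374331492186 pred scene [233.76722553 175.77071251]
0.074 [0.48129249 0.15710013 0.074     ] r 0.09981233225134725 cw 0.8220330058279774 pred scene [234.05769913 177.20536958]
before: scene (233.62, 189.76, 50.0) pred [234.34190025 189.77493756]
```

```bash
python3 -c "
from rig import manip
print(manip.get_time(), manip.sign_off())"
```

```text
the job is handed in; nothing more can be done
23.075 None
```

I indexed the table one notch clockwise to the green disc and handed the job in at 23 s: a firm stop where the notch should be and the cap height in the images show the plunger fully up and locked, the blocks are in their nests and the hand is clear.

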